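Prime the soap pump, bring it to the front of the caddy and hold the caddy still

ROBOT

A 6-joint arm with a two-finger parallel gripper is mounted at the origin on a cart in front of the work surface, level with it; the furniture and walls round the work are solid. World frame = base frame: x ahead of the robot, y to its left, z up, the work surface at z = 0. Lengths are in m, angles in rad, forces in N, time in s.
With the tool pointing down it reaches from about 0.35 to 0.775 m from the base axis. Payload 5.5 kg.
Tool frame: the origin (TCP) lies between the finger pads, 19 mm behind the fingertips; this is the grasp point; z points along the fingers, y is the line along which they close (so a half turn about z gives the same grasp; the last joint's range is limited). The gripper opens to 85 mm and grips with 20 to 120 N. Pads are 22 mm wide; open, the fingers measure 114 mm over their backs; the gripper's body (76 mm by 85 mm) begins 54 mm behind the grasp point. The pads swing forward as they close: fully open they stand 13 mm farther back than shut.
Start: joints at [-1.394, 0.313, 0.046, 1.304, 0, 1.431], TCP at [0.179, -0.546, 0.25] pointing down, gripper open.
Joint ranges: [-2.76, 2.76], [-0.86, 1.69], [-1.03, 1.26], [-2.2, 2.34], [-1.47, 1.5], [-3.14, 3.14]. Speed limits (rad/s): [2.57, 2.57, 3.14, 3.14, 3.14, 3.14].

INTERFACE

Orientations are given as a unit quaternion [w, x, y, z].
In Python, from workcell import env gives the robot as it stands.
- The arm moves only by the tool move_tool, called after "Emit:" by a JSON object that holds its "name" and its "arguments", one argument or row to a line. Schema: {"type":"object","properties":{"offsets":{"type":"array","items":{"type":"object","properties":{"dx":{"type":"number"},"dy":{"type":"number"},"dz":{"type":"number"},"wx":{"type":"number"},"wy":{"type":"number"},"wz":{"type":"number"}},"additionalProperties":false},"minItems":1,"maxItems":8},"aperture":{"type":"number"},"grip_n":{"type":"number"},"only":{"type":"string"},"quiet":{"type":"boolean"},"lines":{"type":"string"}},"required":["offsets"],"additionalProperties":false}. offsets is a list of rows, 1 to 8 of them, each an object with the fields dx, dy, dz (the shift in parts of the range, where 1.0 means 0.6 m), wx, wy, wz (a rotation vector in a scale on which 1.0 is 4 rad); a field left out counts as zero; each row is the pose to reach, as a shift and turn from the pose commanded when the call began, along the tool's axes at that moment; what a row does not reach only later rows make up. A row lasts 1/8 s, in which the tool goes at most 0.0625 m and 0.188 rad, less where a joint would pass 70% of its speed; a pose out of reach is approached as far as the arm can. aperture is the finger opening in m, set as the call begins (left out keeps the last). The fingers move at their own pace and stop on an object; grip_n is the grip in N (left out, the last holds). Time passes only in rows, so rows that do not move let the fingers close. The tool returns the time, the measured TCP pose, the force, the opening and the grip force at its end. only (a regular expression) keeps the lines of the reply that match it, lines (a string "A,B") keeps lines A to B, and quiet returns only ok. No shift or turn number may pass 1 either way. Input that does not fit is refused with a message, and nothing moves.
- env.get_state(): the state, without advancing time (a new reading comes with each control period).
- env.read_camera(name): name is "scene" or "top" or "wrist"; returns a dict with "image" (400x640x3 uint8, red, green, blue), "K" (3x3 intrinsics, pixels), "R" (3x3) and "t" (3): a world point X has camera coordinates R X + t. Camera axes: x right, y down, z forward; pixel columns grow to the right and rows downward; lengths in m; the calibration is good to about 2 mm. A picture is of the moment at which its call begins. There is no depth.
- env.hand_in(): hands the job in; it is judged then, once.
The state is a dict: "clock": time; "joint_pos": joint angles; "qvel": joint speeds; "tau": joint torques, N m; "tcp_pos": TCP position; "orientation": TCP orientation; "wrist_force": force on the tool from outside, world axes, zero at the start; "ft_torque": the same for the moment, N m; "finger_gap": finger opening in m; "grip_force": force on a finger pad.
Only numpy, scipy, OpenCV 4.12 (cv2) and the standard library are available. Lean on these libraries where they do the work, as an engineer would, in place of code of your own. Each camera call takes 0.05 s, during which the arm holds its last target. There are 200 camera calls.

TASK

First give the soap pump on the round washing-up caddy a full press, down to its stop where it now stands, and let it come back up. Then take the caddy's central knob between the fingers and turn the caddy until the pump stands at the front, in line with the tongue of the caddy's foot, and finish still gripping the knob so that the caddy is held still. Leave the loose things around the caddy where they stand.

Things in the scene. Friction and masses are not known exactly. Their poses are not given: they have to be found in the camera images.
- caddy_base: fixed grey foot of the caddy, a disc 220 mm across and 14 mm high; origin at the centre of its underside, on the worktop and on the caddy's vertical turning axis. A flat tongue 40 mm wide sticks out from under the tray along the foot's own -x axis, to 195 mm from the centre: it marks the front
- tray_top (a point): centre of the upper face of the turning white round tray, 22 mm above the worktop; 300 mm across, rim 5 mm high. Three things are fixed on it, each 90 mm from the axis: the soap pump, a patterned tall cup (81 mm across, top at 143 mm above the worktop), a metal utensil pot (107 mm across, top at 160 mm). A 16 mm steel column in the middle bears the knob
- caddy (a joint): angle of the tray on its foot, in rad: 0 (or a full turn either way) when the pump stands exactly over the tongue, growing anticlockwise seen from above; it turns -6.4 to 6.4, starts 0.9 to 5.4, with a light friction (0.06 N m, no spring, no detent) and stays where it is left
- caddy_knob: round black knob on the column, turning with the tray: 40 mm across, 38 mm high, top 238 mm above the worktop; origin at the centre of its underside (200 mm above the worktop), z up. Being round it can be gripped at any yaw from above
- knob_grip (a point): point on the turning axis inside the knob, 19 mm below its top, 219 mm above the worktop: the height to grip at
- pump_top (a point): centre of the top face of the pump's head, 206 mm above the worktop when up, 90 mm from the turning axis. The pump is a clear bottle with a white head, 57 mm across and 184 mm high, fixed on the tray; the head's round part is 24 mm across, with a spout that points outward, its tip 42 mm beyond this point. z up
- pump_head (a joint): how far the pump's head is pressed down, in m: 0 up, 0.012 at its stop; the spring takes about 8 N at the stop (rigid beyond it) and brings the head back up when let go
- pasta_jar: bystander: loose clear jar with a red lid, 65 mm across, 99 mm high; origin at the centre of its underside
- black_flask: bystander: loose black flask, 68 mm across, 155 mm high; origin at the centre of its underside
- spread_tub: bystander: loose green lidded tub, 96 x 137 mm, 53 mm high; origin at the centre of its underside

How it is judged:
By the outcome, as a careful person would: the job done as asked, in the order asked, and still so for the second after the job is handed in, while the arm keeps its last pose, push and grip.
It also fails if it takes over 45 s, if anything falls off the work surface, if the arm or the gripper's body presses on something with over 40 N, if the wrist force passes 120 N, or if a joint passes its speed limit or range.

## Working session

There is one attempt and no reset: what is moved stays moved. The work goes in short steps, Python scripts to look and compute and a tool call to move; the robot and the scene stay as the last step left them, time stands still between calls to the robot, and variables do not carry over. Pictures are saved under pics/ and viewed, at most 10 in all, crops included, and the job is handed in when it is done.

```bash
ls; mkdir -p pics
```

Run:
```python
from workcell import env
import cv2
s=env.get_state();print(s)
for n in ("scene","top"):
    c=env.read_camera(n);cv2.imwrite(f"pics/{n}0.png",c["image"][:,:,::-1]);print(n,c["K"],c["R"],c["t"])
```

```text
pics
workcell.py
{'clock': 0.0, 'joint_pos': array([-1.39361953e+00,  3.14011580e-01,  4.49906831e-02,  1.30357507e+00,
       -3.37932679e-05,  1.43122277e+00]), 'qvel': array([ 0.00080607,  0.00164104, -0.00046214, -0.00042045,  0.00042702,
       -0.00173629]), 'tau': array([-1.03455488e-05, -4.80628574e+01,  2.98531616e+01,  1.94321678e-02,
       -1.02094295e-04, -5.61138464e-06]), 'tcp_pos': array([ 0.179015  , -0.54593685,  0.24910725]), 'orientation': array([-8.99344562e-04,  9.87484442e-01,  1.57713879e-01, -3.38107451e-05]), 'wrist_force': array([0.50505117, 0.11701839, 0.28340813]), 'ft_torque': array([ 0.01604053, -0.02606194,  0.02657295]), 'grip_force': 0.0, 'finger_gap': 0.0854224394759754}
scene [[364.81943647   0.         314.66890821]
 [  0.         364.81943647 205.75582401]
 [  0.           0.           1.        ]] [[ 0.99976856  0.01798987  0.01179767]
 [ 0.0201513  -0.59107964 -0.80636144]
 [-0.00753297  0.80641256 -0.59130537]] [-0.50354107  0.1118057   1.08573029]
top [[505.81609745   0.         309.28785741]
 [  0.         505.81609745 193.84942811]
 [  0.           0.           1.        ]] [[ 0.416985   -0.90878876 -0.01504978]
 [-0.7195853  -0.31996564 -0.61629456]
 [ 0.55526616  0.26781518 -0.7873719 ]] [-0.19916497  0.45691295  1.55502888]
```

View pics/scene0.png

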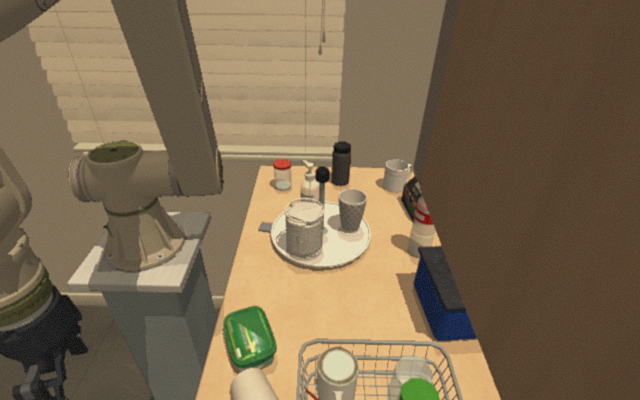

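View pics/top0.png

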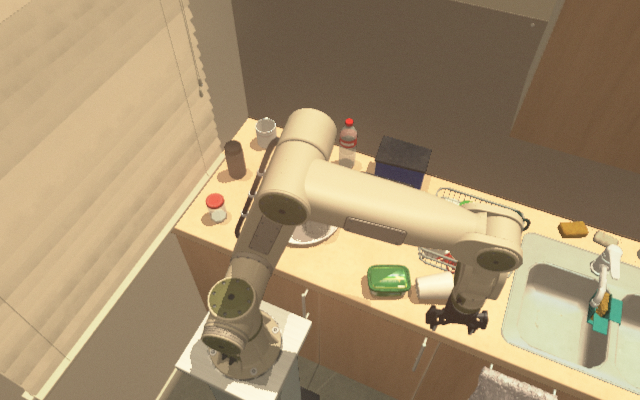

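The scene view shows the tray around (321,234), the knob at (322,174), the pump head at about (309,163) behind the column, and the tongue tip at (260,227). I'll enlarge that area.

Run:
```python
import cv2
i=cv2.imread("pics/scene0.png")[140:280,245:405]
cv2.imwrite("pics/crop0.png",cv2.resize(i,None,fx=4.2,fy=4.2,interpolation=cv2.INTER_CUBIC))
```

```text
(no output)
```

View pics/crop0.png

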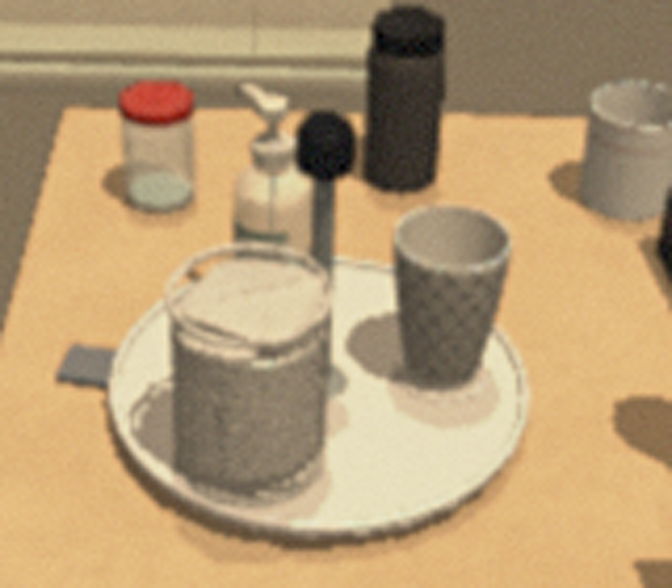

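The crop shows the knob centred at (326,146), the head's top at about (271,99) with its spout tip at (240,88), the tongue's end edge from (70,345) to (57,381), and the tray rim from 108 to 528 across and 258 to 530 down.

Create h.py:
```python
import numpy as np, cv2
from workcell import env
def ray(c,u,v,z):
    d=c["R"].T@np.linalg.solve(c["K"],[u,v,1]); o=-c["R"].T@c["t"]
    return o+d*(z-o[2])/d[2]
def proj(c,X):
    p=c["K"]@(c["R"]@np.array(X)+c["t"]); return p[:2]/p[2]
```

Run:
```python
from h import *
from scipy.optimize import least_squares
c=env.read_camera("scene")
f=lambda x,y:(245+(x+.5)/4.2-.5,140+(y+.5)/4.2-.5)
P=lambda x,y,z:ray(c,*f(x,y),z)
k=P(326,146,.219);print("knob",k)
# rim points
R=[P(x,y,.027)[:2] for x,y in ((108,385),(528,392),(340,258),(115,355),(522,350),(420,513),(150,475),(180,497))]
r=least_squares(lambda q:[np.hypot(*(p-q[:2]))-q[2] for p in R],[.5,0,.15]);print("rim",r.x,r.fun)
print("tongue",P(70,345,.004),P(57,381,.004))
h=P(271,99,.206);s=P(240,88,.203);print("head",h,"spout",s)
for nm,a in (("knob",k[:2]),("rim",r.x[:2])):
    t=(P(70,345,.004)+P(57,381,.004))[:2]/2-a; d=h[:2]-a
    print(nm,"tongue",np.hypot(*t),np.arctan2(t[1],t[0]),"head",np.hypot(*d),np.arctan2(d[1],d[0]),"spoutdir",np.arctan2(*(s-h)[[1,0]]))
for n,q,z in(("jar lid",(157,100),.099),("flask top",(408,20),.155),("cup",(452,240),.143),("pot",(249,295),.16)): print(n,P(*q,z))
w=env.read_camera("wrist");print(w["R"],w["t"])
```

```text
knob [0.52076964 0.05291378 0.219     ]
rim [0.52009552 0.04747092 0.15158319] [-0.00054488 -0.00158908 -0.00081768 -0.00065437  0.00319816 -0.002168
  0.00094668  0.00162917]
tongue [0.33068601 0.10826189 0.004     ] [0.32686101 0.06561384 0.004     ]
head [0.48257665 0.13573934 0.206     ] spout [0.45995903 0.15586113 0.203     ]
knob tongue 0.19498756766931755 2.9662011634100898 head 0.09120734234673078 2.0028637471221304 spoutdir 2.414524687899295
rim tongue 0.19535032913803352 2.9381607893016226 head 0.09591131256372457 1.972713033117864 spoutdir 2.414524687899295
jar lid [0.38199614 0.31861586 0.099     ]
flask top [0.59054212 0.36276608 0.155     ]
cup [0.6084194 0.058343  0.143    ]
pot [ 0.47393141 -0.03126559  0.16      ]
[[ 3.10587846e-01 -9.50544314e-01 -8.35011901e-04]
 [-8.99980561e-01 -2.94348741e-01  3.21549076e-01]
 [-3.05892431e-01 -9.91177407e-02 -9.46892546e-01]] [-0.57390113 -0.04158729  0.37971215]
```

Careful with the scale: shifts go in shares of 0.6 m and turns go in shares of 4 rad. That gives: -0.3 m / 0.6 = -0.5, 0.07 m / 0.6 = 0.1167, -0.8 rad / 4 = -0.2.

Emit:
{"name": "move_tool", "arguments": {
  "offsets": [
    {"dz":-0.1},
    {"dx":0.05, "dy":-0.05, "dz":-0.1333, "wz":-0.025},
    {"dx":0.1167, "dy":-0.1333, "dz":-0.1333, "wz":-0.05},
    {"dx":0.1833, "dy":-0.2, "dz":-0.1333, "wz":-0.075},
    {"dx":0.25, "dy":-0.2833, "dz":-0.1333, "wz":-0.1},
    {"dx":0.3167, "dy":-0.35, "dz":-0.1333, "wz":-0.125},
    {"dx":0.3833, "dy":-0.4167, "dz":-0.1333, "wz":-0.15},
    {"dx":0.45, "dy":-0.5, "dz":-0.1333, "wz":-0.2}
  ],
  "aperture": 0,
  "grip_n": 30
}}

```text
clock: 1.2
tcp_pos: [0.3423, -0.1772, 0.33]
orientation: [0.0, 0.85, 0.526, 0.0]
wrist_force: [1.0, 0.2, 0.2]
finger_gap: -0.0
grip_force: 0.0Traceback (most recent call last):
```

Create go.py:
```python
import sys
from h import *
from scipy.spatial.transform import Rotation as Ro
s=env.get_state(); q=s["orientation"]; M=Ro.from_quat([*q[1:],q[0]])
t=np.array([float(a) for a in sys.argv[1:4]])
print("d tool",(M.inv().apply(t-s["tcp_pos"])).round(4),"tcp",s["tcp_pos"].round(4),"z",M.as_matrix()[:,2].round(3),"yaw",np.arctan2(*M.as_matrix()[[1,0],0]).round(4),"q",s["joint_pos"].round(2),"F",s["wrist_force"].round(1),"t",s["clock"],"gap",s["finger_gap"].round(4),"grip",s["grip_force"])
```

```bash
python3 go.py .48 .13 .30
```

```text
  File "go.py", line 6, in <module>
    print("d tool",(M.inv().apply(t-s["tcp_pos"])).round(4),"tcp",s["tcp_pos"].round(4),"z",M.as_matrix()[:,2].round(3),"yaw",np.arctan2(*M.as_matrix()[[1,0],0]).round(4),"q",s["joint_pos"].round(2),"F",s["wrist_force"].round(1),"t",s["clock"],"gap",s["finger_gap"].round(4),"grip",s["grip_force"])
                                                                                                                                                                                                                                                          ^^^^^^^^^^^^^^^^^^^^^
AttributeError: 'float' object has no attribute 'round'
```

```bash
sed -i 's/s\["finger_gap"\].round(4)/s["finger_gap"]/' go.py; python3 go.py .46 .05 .34
```

Run:
```python
from h import *
for n in("wrist",):
    c=env.read_camera(n);cv2.imwrite(f"pics/{n}1.png",c["image"][:,:,::-1]);np.savez("w1.npz",**c)
    for X in((.5205,.05,.238),(.4825,.136,.206),(.33,.087,.004)):print(proj(c,X))
```

```text
d tool [ 0.2558  0.0041 -0.0101] tcp [ 0.3423 -0.1772  0.33  ] z [ 0.001 -0.    -1.   ] yaw 1.1089 q [-0.69 -0.07 -0.2   1.44  0.    1.35] F [1.  0.2 0.2] t 1.2 gap -4.636386477244465e-05 grip 0.0
[ 435.38039964 -325.67385715]
[ 290.32702731 -413.79560938]
[219.77243703 -13.71643027]
```

View pics/wrist1.png

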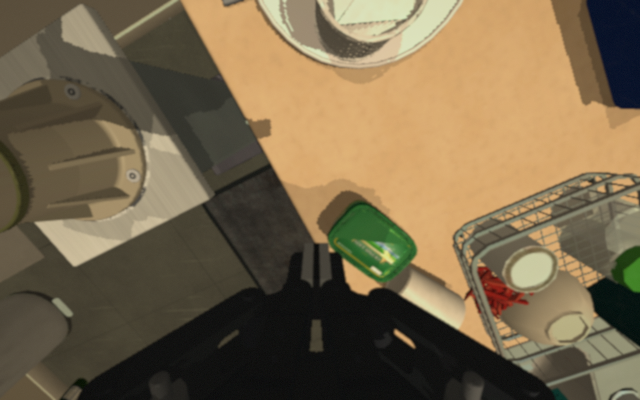

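The wrist view shows the tray and pot at the top edge, (360,30), and the tub at (372,242); the pump is still out of view, so I'll move closer.

In the tool's units: 0.24 m / 0.6 = 0.4, -0.03 m / 0.6 = -0.05.

Emit:
{"name": "move_tool", "arguments": {
  "offsets": [
    {"dx":0.1, "dz":-0.0333},
    {"dx":0.2, "dz":-0.05},
    {"dx":0.3, "dz":-0.05},
    {"dx":0.3667, "dz":-0.05},
    {"dx":0.4, "dz":-0.05},
    {"dx":0.4, "dz":-0.05}
  ]
}}

```text
clock: 2.0
tcp_pos: [0.4498, 0.0368, 0.3596]
orientation: [-0.0, 0.851, 0.526, -0.0]
wrist_force: [-0.1, 0.2, -0.6]
finger_gap: -0.0
grip_force: 0.0
```

```bash
python3 go.py .4825 .136 .245
```

Run:
```python
from h import *
for n in("wrist",):
    c=env.read_camera(n);cv2.imwrite(f"pics/{n}2.png",c["image"][:,:,::-1]);np.savez("w2.npz",**c)
    for X in((.5205,.05,.238),(.4825,.136,.206),(.33,.087,.004)):print(proj(c,X))
```

```text
d tool [ 0.1034 -0.0151  0.1146] tcp [0.4498 0.0368 0.3596] z [-0.001 -0.    -1.   ] yaw 1.1071 q [-0.1   0.06  0.    1.51 -0.    1.94] F [-0.1  0.2 -0.6] t 2.0 gap -4.528940998679038e-05 grip 0.0
[383.27665504 151.45418423]
[300.11378862  79.38927469]
[240.66334283 160.07585015]
```

View pics/wrist2.png

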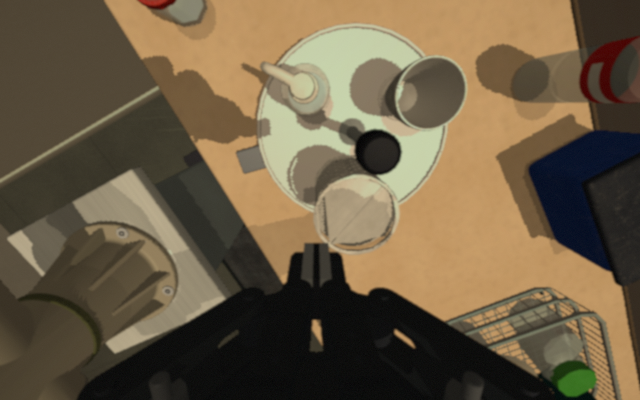

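The wrist view now shows the knob at (378,152), the pump head at about (302,86) with its spout tip at (264,67), the tongue at (249,160), the cup at (430,92) and the pot at (357,210). I'll zoom in.

Run:
```python
import cv2
i=cv2.imread("pics/wrist2.png")[20:220,220:460]
cv2.imwrite("pics/crop2.png",cv2.resize(i,None,fx=3,fy=3,interpolation=cv2.INTER_CUBIC))
```

```text
(no output)
```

View pics/crop2.png

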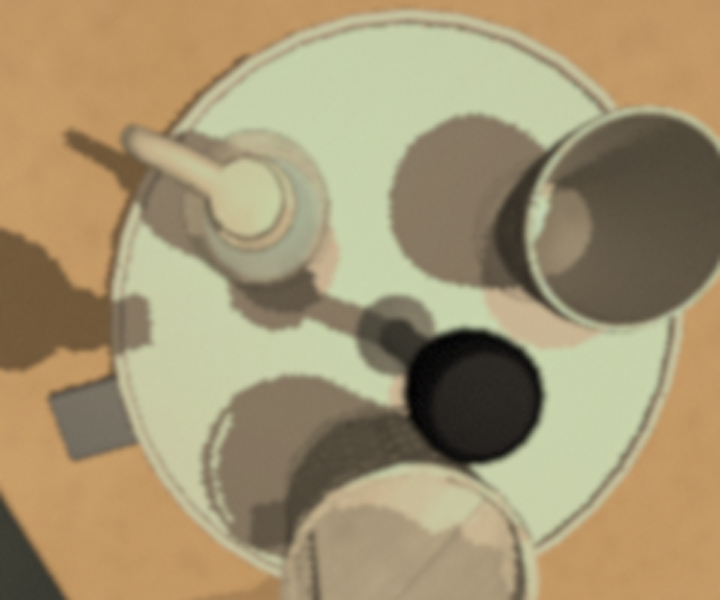

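The enlarged crop gives the knob's top face at (486,404), head top (248,196), spout tip (134,135), and tongue end corners (50,397) and (74,460).

Run:
```python
from h import *
from scipy.optimize import least_squares
c=dict(np.load("w2.npz"))
P=lambda x,y,z:ray(c,220+(x+.5)/3-.5,20+(y+.5)/3-.5,z)
k=P(486,404,.238);h=P(248,196,.206);s=P(134,135,.200);t1=P(50,397,.004);t2=P(74,460,.004)
R=[P(x,y,.027)[:2] for x,y in ((112,310),(405,12),(681,330),(180,510),(220,85),(610,100),(590,510),(250,567))]
r=least_squares(lambda q:[np.hypot(*(p-q[:2]))-q[2] for p in R],[.5,0,.15]);print("rim",r.x,r.fun.round(4))
print(k,h,s,t1,t2)
for a in(k[:2],r.x[:2]):
  for p in(h,s,(t1+t2)/2): d=p[:2]-a;print(np.hypot(*d).round(4),np.arctan2(d[1],d[0]).round(4))
e=(t2-t1);print("edge normal",np.arctan2(e[1],e[0])-np.pi/2)
```

```text
rim [0.51634782 0.04762255 0.14912073] [-0.0009  0.0003  0.0006  0.0008 -0.0008  0.0008 -0.0018  0.001 ]
[0.51830602 0.04831136 0.238     ] [0.48211893 0.13092884 0.206     ] [0.45908057 0.16205097 0.2       ] [0.33068232 0.10207308 0.004     ] [0.32382818 0.06481923 0.004     ]
0.0902 1.9836
0.1282 2.0509
0.1943 2.9597
0.0901 1.9606
0.128 2.0348
0.1925 2.9544
edge normal -3.3235427864789218
```

In the tool's units: 0.12 m / 0.6 = 0.2, 0.0987 m / 0.6 = 0.1645.

Emit:
{"name": "move_tool", "arguments": {
  "offsets": [
    {"dx":0.0833, "dy":-0.0117},
    {"dx":0.1645, "dy":-0.0223, "dz":0.05},
    {"dx":0.1645, "dy":-0.0223, "dz":0.1333},
    {"dx":0.1645, "dy":-0.0223, "dz":0.1917},
    {"dx":0.1645, "dy":-0.0223, "dz":0.2},
    {"dx":0.1645, "dy":-0.0223, "dz":0.2}
  ]
}}

```text
clock: 2.8
tcp_pos: [0.4824, 0.1291, 0.2409]
orientation: [0.0, 0.852, 0.524, 0.0]
wrist_force: [-0.0, 1.2, 0.4]
finger_gap: 0.0
grip_force: 0.0
```

```bash
python3 go.py .482 .131 .21
```

Run:
```python
from h import *
c=env.read_camera("scene");i=c["image"][100:240,220:420,::-1]
cv2.imwrite("pics/s3.png",cv2.resize(i,None,fx=3.8,fy=3.8,interpolation=cv2.INTER_CUBIC))
```

```text
d tool [ 0.0016 -0.0012  0.0309] tcp [0.4824 0.1291 0.2409] z [ 0.001 -0.    -1.   ] yaw 1.103 q [ 0.1   0.17 -0.16  1.24 -0.    2.14] F [-0.   1.2  0.4] t 2.8 gap 3.209174636774319e-05 grip 0.0
```

View pics/s3.png

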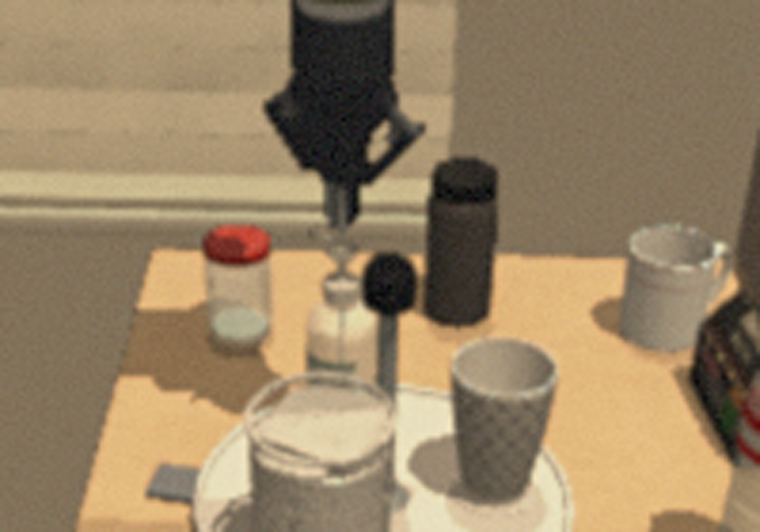

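The closed fingertips (340,215) stand just above the pump head (340,240), so I press straight down.

In the tool's units: 0.026 m / 0.6 = 0.0433, 0.024 m / 0.6 = 0.04.

Emit:
{"name": "move_tool", "arguments": {
  "offsets": [
    {"dx":0.0017, "dy":-0.0017, "dz":0.0167},
    {"dx":0.0017, "dy":-0.0017, "dz":0.0267},
    {"dx":0.0017, "dy":-0.0017, "dz":0.0333},
    {"dx":0.0017, "dy":-0.0017, "dz":0.04},
    {"dx":0.0017, "dy":-0.0017, "dz":0.0433},
    {"dx":0.0017, "dy":-0.0017, "dz":0.0433}
  ]
}}

```text
clock: 3.6
tcp_pos: [0.4821, 0.1313, 0.2147]
orientation: [0.0, 0.851, 0.525, 0.001]
wrist_force: [-0.9, -0.1, 6.9]
finger_gap: -0.0001
grip_force: 3.2
```

In the tool's units: 0.003 m / 0.6 = 0.005, 0.002 m / 0.6 = 0.0033.

Emit:
{"name": "move_tool", "arguments": {
  "offsets": [
    {"dz":0.0017},
    {"dz":0.0033},
    {"dz":0.005},
    {"dz":0.005}
  ]
}}

```text
clock: 4.1
tcp_pos: [0.483, 0.1316, 0.2132]
orientation: [0.001, 0.851, 0.525, 0.002]
wrist_force: [-1.2, 0.7, 12.5]
finger_gap: -0.0003
grip_force: 6.2
```

In the tool's units: 0.002 m / 0.6 = 0.0033, 0.001 m / 0.6 = 0.0017.

Emit:
{"name": "move_tool", "arguments": {
  "offsets": [
    {"dz":0.0017},
    {"dz":0.0033},
    {"dz":0.0033}
  ]
}}

```text
clock: 4.47
tcp_pos: [0.4843, 0.1321, 0.2131]
orientation: [0.001, 0.851, 0.525, 0.004]
wrist_force: [-2.0, 1.8, 21.3]
finger_gap: 0.0003
grip_force: 10.6
```

Emit:
{"name": "move_tool", "arguments": {
  "offsets": [
    {"dz":-0.0133},
    {"dz":-0.0333},
    {"dz":-0.0833},
    {"dz":-0.15},
    {"dz":-0.1667},
    {"dz":-0.1667}
  ],
  "aperture": 0.085
}}

```text
clock: 5.22
tcp_pos: [0.4817, 0.1313, 0.309]
orientation: [0.0, 0.851, 0.525, 0.0]
wrist_force: [-0.6, -1.0, -0.8]
finger_gap: 0.0848
grip_force: 0.0
```

```bash
python3 go.py .518 .0485 .29
```

```text
d tool [-0.0576  0.0697  0.019 ] tcp [0.4817 0.1313 0.309 ] z [ 0.  0. -1.] yaw 1.1044 q [ 0.11  0.15 -0.02  1.4   0.    2.14] F [-0.6 -1.  -0.8] t 5.225 gap 0.08481800195667223 grip 0.0
```

In the tool's units: 0.09 m / 0.6 = 0.15, 0.06 m / 0.6 = 0.1.

Emit:
{"name": "move_tool", "arguments": {
  "offsets": [
    {"dx":-0.05, "dy":0.0583},
    {"dx":-0.096, "dy":0.1162, "dz":0.0167},
    {"dx":-0.096, "dy":0.1162, "dz":0.05},
    {"dx":-0.096, "dy":0.1162, "dz":0.1},
    {"dx":-0.096, "dy":0.1162, "dz":0.1333},
    {"dx":-0.096, "dy":0.1162, "dz":0.15},
    {"dx":-0.096, "dy":0.1162, "dz":0.15}
  ],
  "aperture": 0.065
}}

```text
clock: 6.1
tcp_pos: [0.517, 0.0485, 0.2176]
orientation: [-0.001, 0.851, 0.525, -0.001]
wrist_force: [0.4, -0.1, 0.1]
finger_gap: 0.0649
grip_force: 0.0
```

```bash
python3 go.py .518 .0485 .219
```

```text
d tool [ 0.0005  0.0008 -0.0014] tcp [0.517  0.0485 0.2176] z [-0.003  0.    -1.   ] yaw 1.1043 q [-0.06  0.22 -0.16  1.2  -0.    1.98] F [ 0.4 -0.1  0.1] t 6.1 gap 0.06490082168938036 grip 0.0
```

Run:
```python
from h import *
c=env.read_camera("scene");i=c["image"][100:240,220:420,::-1]
cv2.imwrite("pics/s4.png",cv2.resize(i,None,fx=3.8,fy=3.8,interpolation=cv2.INTER_CUBIC))
```

```text
(no output)
```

View pics/s4.png

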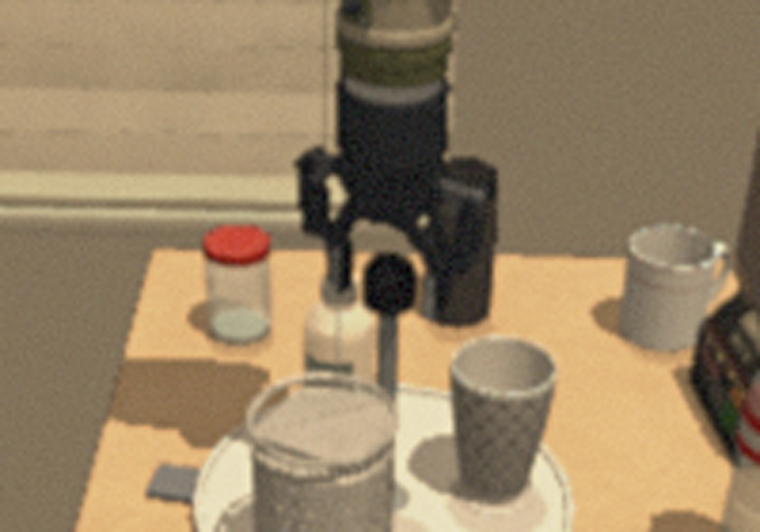

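The fingers straddle the knob (388,284) at the right height, so I close them.

Emit:
{"name": "move_tool", "arguments": {
  "offsets": [
    {},
    {},
    {},
    {}
  ],
  "aperture": 0.02,
  "grip_n": 50
}}

```text
clock: 6.65
tcp_pos: [0.5186, 0.0484, 0.2201]
orientation: [0.001, 0.851, 0.525, 0.001]
wrist_force: [0.0, -0.8, 6.4]
finger_gap: 0.0379
grip_force: 50.9
```

```bash
python3 go.py .518 .0485 .219
```

```text
d tool [-0.0002 -0.0006  0.0011] tcp [0.5186 0.0484 0.2201] z [ 0.002 -0.    -1.   ] yaw 1.1043 q [-0.06  0.22 -0.15  1.2  -0.    1.98] F [ 0.  -0.8  6.4] t 6.65 gap 0.03792140266283266 grip 50.9038448065985
```

In the tool's units: -0.92 rad / 4 = -0.23.

Emit:
{"name": "move_tool", "arguments": {
  "offsets": [
    {"wz":-0.015},
    {"wz":-0.045},
    {"wz":-0.08},
    {"wz":-0.115},
    {"wz":-0.15},
    {"wz":-0.185},
    {"wz":-0.215},
    {"wz":-0.23}
  ]
}}

```text
clock: 7.65
tcp_pos: [0.5184, 0.0484, 0.2201]
orientation: [0.001, 0.529, 0.849, 0.0]
wrist_force: [-1.3, 0.4, 5.7]
finger_gap: 0.0384
grip_force: 51.0
```

Emit:
{"name": "move_tool", "arguments": {
  "offsets": [
    {},
    {}
  ]
}}

```text
clock: 7.9
tcp_pos: [0.5184, 0.0484, 0.2202]
orientation: [0.001, 0.53, 0.848, 0.0]
wrist_force: [-1.5, 0.3, 6.4]
finger_gap: 0.0383
grip_force: 50.9
```

```bash
python3 go.py .518 .0485 .219
```

Run:
```python
from h import *
c=env.read_camera("scene");i=c["image"][140:280,235:405,::-1]
np.savez("s5.npz",**c)
cv2.imwrite("pics/s5.png",cv2.resize(i,None,fx=4.2,fy=4.2,interpolation=cv2.INTER_CUBIC))
c=env.read_camera("wrist");cv2.imwrite("pics/w5.png",c["image"][:,:,::-1]);np.savez("w5.npz",**c)
```

```text
d tool [ 0.0003 -0.0003  0.0012] tcp [0.5184 0.0484 0.2202] z [ 0.002 -0.    -1.   ] yaw 2.0244 q [-0.06  0.22 -0.15  1.2  -0.    1.06] F [-1.5  0.3  6.4] t 7.9 gap 0.038281170749914696 grip 50.915159087162465
```

View pics/s5.png

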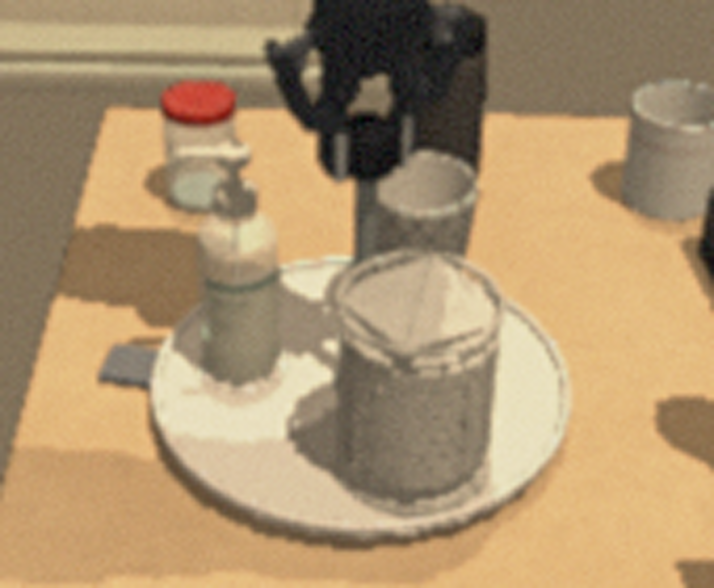

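The tray has followed: the pump head is at about (236,150) in the crop with its spout to the left, the tongue's end runs from (112,345) to (100,382), and the gripped knob is at (365,145).

Run:
```python
from h import *
c=dict(np.load("s5.npz"))
P=lambda x,y,z:ray(c,235+(x+.5)/4.2-.5,140+(y+.5)/4.2-.5,z)
h=P(236,150,.206);a=np.array([.5205,.0525])
for p in(h,P(235,155,.203),(P(112,345,.004)+P(99,382,.004))/2): d=p[:2]-a;print(p,np.hypot(*d),np.arctan2(d[1],d[0]))
w=dict(np.load("w5.npz"))
for X in((.4298,.0647,.206),(.33,.083,.004)):print(proj(w,X))
# expected head pixel vs angle in scene crop
for th in(2.86,2.9,2.94,2.96):
    u=proj(c,[a[0]+.09*np.cos(th),a[1]+.09*np.sin(th),.206]);print(th,(u-[235,140])*4.2)
```

```text
[0.43371949 0.06594614 0.206     ] 0.0878160356076293 2.987870809742885
[0.43307839 0.06450322 0.203     ] 0.0882418005269828 3.005143145732978
[0.32885507 0.08636768 0.004     ] 0.19461449089780775 2.966677621550004
[170.47630622 167.78336392]
[176.24167529  74.47875521]
2.86 [236.11156396 139.3381916 ]
2.9 [234.34993133 142.02137517]
2.94 [232.78525614 144.75048796]
2.96 [232.07804772 146.13108962]
```

View pics/w5.png

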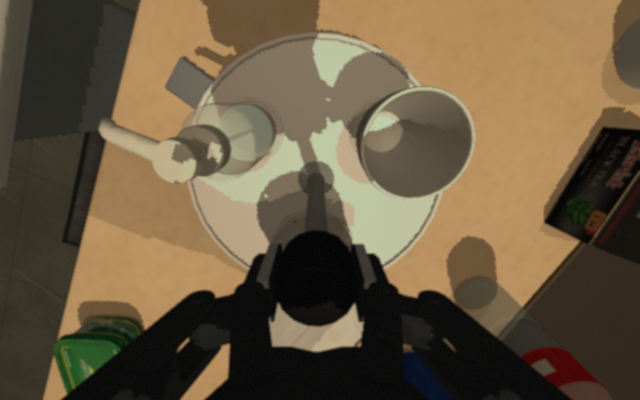

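The wrist view shows the head's top at (174,161), spout tip (106,128), tongue end corners near (180,58) and (166,88), and the knob held between the pads. I've used all ten pictures, so further checks are numeric.

Run:
```python
from h import *
w=dict(np.load("w5.npz"));a=np.array([.5184,.0484])
def ang(p):
    d=p[:2]-a;return np.hypot(*d).round(4),np.arctan2(d[1],d[0]).round(4)
print("head",ang(ray(w,174,161,.206)),"tip",ang(ray(w,106,128,.2)),"tongue",ang(ray(w,173,73,.004)))
g=w["image"].astype(int)
# bright head blob; print coarse brightness map
s=g.sum(2)//3
for y in range(134,186,3):print(y,' '.join('%3d'%v for v in s[y,96:202:3]))
```

```text
head (np.float64(0.0903), np.float64(2.9145)) tip (np.float64(0.1266), np.float64(2.989)) tongue (np.float64(0.1951), np.float64(2.9639))
134  38  54 147 163 163 162 162 156 151 145 144 138 127 114 100 108 129 137 139 139 138 139 139 139 140 140 139 120  99 101 101 100 100 101 104 104
137  39  34  85 153 164 165 162 164 163 162 161 159 154 142 130 118 103  99 115 134 140 139 139 139 129 107  95  78  81  90  98 100  96  96 104 105
140  42  36  30  77 148 163 166 166 165 165 166 165 164 160 152 144 136 125 113  95 102 124 139 141 141 139 112  84  72  71  70  73  78  76  83 100
143  38  36  32  81 117 129 148 159 164 165 166 167 167 167 165 161 155 148 143 134 122 138 164 165 166 167 162 153 112  78  70  69  67  73  72  73
146  40  36  33  99 118 120 120 126 146 157 163 166 166 168 169 168 168 166 165 163 161 167 166 166 165 166 139 102 102 102  89  68  69  68  72  71
149  40  37  45 109 120 120 121 120 119 127 141 154 163 167 168 169 169 169 169 166 167 167 167 168 167 166 121 101 100 102 104  83  69  68  64  68
152  40  37  58 114 119 121 121 121 120 118 119 123 133 152 163 167 169 16
[... 1001 characters left out ...]
 122 123 123 123 122 122 121 121 120 121 119 133 167 168 168 167 168 168 168 170 172 172 172 165  90  76  72
176  54 115 118 123 121 120 120 120 122 122 123 125 123 124 122 121 120 119 121 121 121 138 166 167 167 168 169 170 169 170 172 172 128  97 140 130
179  77 117 121 123 122 121 120 119 121 123 123 124 123 123 121 121 120 119 121 121 120 120 129 157 168 168 163 166 168 170 166 137 110 154 160 169
182  94 119 121 122 122 121 121 122 122 124 125 125 124 122 122 122 122 121 120 122 120 120 120 120 131 146 131 109 139 139 121 152 129 158 157 157
185 107 122 122 122 123 122 122 123 122 124 125 123 123 124 122 123 121 122 121 121 121 121 120 120 120 120 120 119 120 120 123 154 111 153 156 158
```

Run:
```python
from h import *
w=dict(np.load("w5.npz"));a=np.array([.5184,.0484]);t=np.linspace(0,2*np.pi,361)
for th in(2.88,2.9,2.91,2.92,2.94):
    c=[a[0]+.09*np.cos(th),a[1]+.09*np.sin(th)]
    B=np.array([proj(w,[c[0]+.012*np.cos(q),c[1]+.012*np.sin(q),.206]) for q in t])
    print(th,proj(w,[*c,.206]).round(1),"left",B[:,0].min().round(1),"right",B[:,0].max().round(1),"top/bottom",B[:,1].min().round(1),B[:,1].max().round(1))
c=dict(np.load("s5.npz"))
p=ray(c,235+242/4.2,140+362/4.2,.022);d=p[:2]-[.5203,.0515];print("base",np.hypot(*d),np.arctan2(d[1],d[0]))
```

```text
2.88 [177.9 156.6] left 152.8 right 202.8 top/bottom 131.4 180.4
2.9 [176.  159.4] left 151.0 right 200.7 top/bottom 134.3 183.1
2.91 [175.  160.8] left 150.1 right 199.8 top/bottom 135.8 184.4
2.92 [174.1 162.2] left 149.2 right 198.8 top/bottom 137.3 185.8
2.94 [172.3 165.1] left 147.5 right 196.9 top/bottom 140.3 188.5
base 0.08752188723143725 2.9583628822037604
```

In the tool's units: -0.05 rad / 4 = -0.0125.

Emit:
{"name": "move_tool", "arguments": {
  "offsets": [
    {"wz":-0.005},
    {"wz":-0.01},
    {"wz":-0.0125},
    {"wz":-0.0125},
    {"wz":-0.0125}
  ]
}}

```text
clock: 8.62
tcp_pos: [0.5183, 0.0484, 0.2201]
orientation: [0.001, 0.509, 0.861, 0.0]
wrist_force: [-2.0, 0.1, 6.6]
finger_gap: 0.0384
grip_force: 50.9
```

```bash
python3 go.py .518 .0485 .219
```

Run:
```python
from h import *
w=env.read_camera("wrist");a=np.array([.5184,.0484])
s=w["image"].astype(int).sum(2)//3
for th in(2.94,2.96,2.98):print(th,proj(w,[a[0]+.09*np.cos(th),a[1]+.09*np.sin(th),.206]).round(1))
c=proj(w,[a[0]+.09*np.cos(2.96),a[1]+.09*np.sin(2.96),.206]).astype(int)
print(c)
for y in range(c[1]-27,c[1]+28,3):print(y,' '.join('%3d'%v for v in s[y,c[0]-36:c[0]+36:3]))
T=proj(w,[a[0]+.195*np.cos(2.96),a[1]+.195*np.sin(2.96),.004]).astype(int);print("tongue end",T)
for y in range(T[1]-24,T[1]+25,4):print(y,' '.join('%3d'%v for v in s[max(y,0),T[0]-24:T[0]+36:3]))
```

```text
d tool [ 0.0003 -0.0002  0.0011] tcp [0.5183 0.0484 0.2201] z [ 0.002 -0.    -1.   ] yaw 2.0744 q [-0.06  0.22 -0.15  1.2  -0.    1.01] F [-2.   0.1  6.6] t 8.625 gap 0.038388110166507526 grip 50.91730066342279
2.94 [176.9 158.1]
2.96 [175.  160.9]
2.98 [173.2 163.7]
[175 160]
133 102 113 124 136 138 139 139 140 139 139 140 140 139 113  98 100 100 100 100 102 103 104 105 104
136 114 100  91 107 124 136 139 138 140 140 137 129 114  88  95 100 100 100 101 102 103 105 105 106
139 141 132 121 109  92  94 119 137 135 125 108  96  78  71  72  74  82  87  91 100  90 102 105 106
142 158 152 146 135 130 117  96 131 158 164 165 165 161 131  77  67  68  67  72  73  72  77  87 104
145 167 166 163 160 158 152 144 165 164 164 164 166 166 133 100  96  69  67  68  70  72  70  76 103
148 168 168 168 167 166 164 166 166 165 165 165 166 165 109 101 103  95  70  68  67  65  71  69  82
151 166 167 168 168 168 167 166 166 167 166 166 167 161 111 100 101 10
[... 1629 characters left out ...]
  99 100  93  69  91 128 137 122  90
60 142 143 143 141 139 138 139 140 136  96  99  99 100 100  99  85  74 129 141 139
64 142 142 141 140 140 138 140 140 102  98  99  99  99 100 101 102  97  76  77 128
68 140 141 140 140 139 139 141 111  96  97  98  99  99 100 100 101 101 102  92  73
72 141 141 141 141 140 142 121  95  97  99  97  99 100 100 100 101 101 101 102 102
76 141 142 142 144 143 130  93  96  97  98  98  98  98 101 100 100 101 102 101 102
80 141 142 143 143 143 132  90  95  97  97  98  99  99  99 101 101 101 102 103 103
84 140 140 140 141 142 143 141 106  94  97  97  99  99  99 100 100 100 102 102 110
88 138 136 138 139 140 141 142 143 133  98  97  98  99  99  99 100 101 101 110 170
```

```bash
python3 -c "
from workcell import env
print(env.hand_in())"
```

```text
the job is handed in; nothing more can be done
None
```

I pressed the pump to its stop and let it come back up, then turned the caddy until the pump lined up with the tongue (within about 0.01 rad by the wrist camera). I handed it in at about 8.7 s with the knob still gripped at about 51 N; I planned no contact with the loose items but didn't re-measure where they stand, and the hand-in returned no verdict.

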